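# Book a starch can into its picking bin

### The job

Restock the starch: with the cordless stick scanner from the dock, scan the label of the picking bin that already holds a starch can, and no other bin's label: hold the scanner still for a good second some five to ten centimetres off, pointed square at the label's middle with the wide side of its window along the label. Then stand the scanner back in its dock, and set the starch can that stands loose near the dock upright over the lip into the free front place of that same bin. Do not drop either of them, and leave everything else where it is.

Things in the scene. Friction and masses are not known exactly. Their poses are not given: they have to be found in the camera images.
- scanner: cordless stick scanner, 132 mm long plus a small loop (to 142), standing nose down in the dock; loose, 0.13 to 0.21 kg. Origin: window's centre in the nose (lower end), z from nose to tail; beam along -z. Black head 34 (x) x 50 (y) mm, 40 mm tall; grey grip 28 (x) x 36 (y) mm, 40 to 128 mm above the nose; take it near 100 mm so that the tail clears the palm. Reads by itself, no key
- dock: black charging dock, fixed: foot 88 (x) x 86 (y) x 12 mm; on it an open-topped pocket, inside 46 (x) x 62 (y) mm, walls 4 mm; rear (+x) and side walls reach 60 mm above the table, the front (-x) lip 36 mm. origin at the centre of its underside; z up
- dock_pocket (a point): centre of the pocket's floor, 12 mm above the table: the scanner's nose stands here; axes as the dock's
- new_can: the loose starch can, left of the bins near the dock: slim aerosol can with a full-width cap as thick as the can, diameter 48 to 52, 171 mm tall, upright, 0.15 to 0.29 kg; origin at the centre of its underside; z up
- bin_cans: the starch bin: grey open-fronted picking bin, fixed, with a fixed starch can (171 mm tall) in its rear place, centred at x = +31 mm. Origin: centre of the underside; x from lip to back, z up. Inside: x -58 to +58 mm, 70 mm wide in y, floor at 3 mm; walls 3 mm thick, lip 45 mm high, sides 45 mm at the lip, rising to 80 mm from x = -13 on
- front_place (a point): middle of the free front place on the starch bin's floor, 63 mm long (x) and 70 mm wide (y), between the lip and the rear can: the loose can's underside goes here; axes as the bin's
- label_cans: label of the starch bin: white, 64 x 30 mm with black bars, on a panel that slopes down and forward from the lip. Origin at the centre of the label's face; z out of the face (36 degrees from vertical, toward the bin's front), y along the label's long side, x up the slope. The scanner reads it with its window 30 to 125 mm away
- label_cones: label panel on the front of the bin that holds a thread cone (130 mm tall): like the starch bin's in form, size and frame; not to be scanned
- label_spools: label panel on the front of the bin that holds a thread spool (55 mm tall): like the starch bin's in form, size and frame; not to be scanned
- carrier: grey steel tray, 195 (x) x 330 (y) x 8 mm, on which the three bins stand in a row in any order, 105 mm apart; does not move; origin at the centre of its underside; z up
- other_can: bystander: a thicker, tapering aerosol can with a bare nozzle, diameter 59, 198 mm tall; origin at the centre of its underside; z up
- loose_cone: bystander: beige thread cone, diameter 66, 130 mm tall; origin at the centre of its underside; z up
- tape_ring: bystander: roll of tape lying flat, 104 mm across, 25 mm high; origin at the centre of its underside; z up
- flat_tin: bystander: shut flat tin, 76 (x) x 114 (y) mm, 30 mm high; origin at the centre of its underside; z up
- ripper: bystander: stitch ripper lying flat, 134 mm along its y, 24 mm thick; origin at the centre of its underside; z up

How it is judged:
On the way, in this order (a step that is already met when the one before it is completed fails the run):
1. the scanner is held still 1 s, window 30-125 mm from the starch bin's label, beam within 12 mm of its centre in x and y and 15 degrees of square, wide side within 17 degrees of the label's length (x of label_cans in the frame of scanner between -0.012 and 0.012 m and y of label_cans in the frame of scanner between -0.012 and 0.012 m and z of label_cans in the frame of scanner between -0.125 and -0.03 m and angle between the z axis of scanner and the z axis of label_cans, either way round below 0.26 rad and angle between the y axis of scanner and the y axis of label_cans, either way round below 0.3 rad and linear speed of scanner below 0.03 m/s and angular speed of scanner below 0.25 rad/s), for 1 s.
2. the scanner stands in its dock again (horizontal distance between scanner and dock_pocket below 0.014 m and z of scanner in the frame of dock_pocket between -0.003 and 0.006 m and angle between scanner's own z axis and vertical below 0.2 rad and linear speed of scanner below 0.02 m/s and contact force between the fingers and scanner below 0.05 N), for 0.2 s.
At the end, for the whole second after the job is handed in: The loose starch can stands upright (within 7 degrees) on the floor of the starch bin's free front place, behind the lip; the scanner stands nose down on its dock's pocket floor (within 14 mm of its centre, 11 degrees of vertical); both released and at rest; bystanders within 25 mm (all of step 2 and x of new_can in the frame of front_place between -0.015 and 0.015 m and y of new_can in the frame of front_place between -0.014 and 0.014 m and z of new_can in the frame of front_place between -0.004 and 0.005 m and angle between new_can's own z axis and vertical below 0.12 rad and linear speed of new_can below 0.02 m/s and contact force between the fingers and new_can below 0.05 N and distance of each of other_can, loose_cone, tape_ring, flat_tin, ripper from where it was at the start of the episode below 0.025 m); the robot touches nothing.
It fails at once if another bin's label is scanned ((x of label_cones in the frame of scanner between -0.012 and 0.012 m and y of label_cones in the frame of scanner between -0.012 and 0.012 m and z of label_cones in the frame of scanner between -0.125 and -0.03 m and angle between the z axis of scanner and the z axis of label_cones, either way round below 0.26 rad and angle between the y axis of scanner and the y axis of label_cones, either way round below 0.3 rad and linear speed of scanner below 0.03 m/s and angular speed of scanner below 0.25 rad/s) or (x of label_spools in the frame of scanner between -0.012 and 0.012 m and y of label_spools in the frame of scanner between -0.012 and 0.012 m and z of label_spools in the frame of scanner between -0.125 and -0.03 m and angle between the z axis of scanner and the z axis of label_spools, either way round below 0.26 rad and angle between the y axis of scanner and the y axis of label_spools, either way round below 0.3 rad and linear speed of scanner below 0.03 m/s and angular speed of scanner below 0.25 rad/s)).
It fails at once if the can or the scanner is dropped (falls free faster than 0.7 m/s, some 25 mm) ((linear speed of new_can above 0.7 m/s and contact force between the fingers and new_can below 0.05 N) or (linear speed of scanner above 0.7 m/s and contact force between the fingers and scanner below 0.05 N)).
It fails at once if a bystander is pushed more than 25 mm or tipped (distance of any of other_can, loose_cone, tape_ring, flat_tin, ripper from where it was at the start of the episode above 0.025 m or angle between any of other_can, loose_cone, tape_ring, flat_tin, ripper's own z axis and vertical above 0.4 rad).
It also fails if it takes over 62 s, if anything falls off the work surface, if the arm or the gripper's body presses on something with over 40 N, if the wrist force passes 120 N, or if a joint passes its speed limit or range.

### The arm

A 6-joint arm with a two-finger parallel gripper is mounted at the origin on a cart in front of the work surface, level with it; the furniture and walls round the work are solid. World frame = base frame: x ahead of the robot, y to its left, z up, the work surface at z = 0. Lengths are in m, angles in rad, forces in N, time in s.
With the tool pointing down it reaches from about 0.35 to 0.775 m from the base axis. Payload 7.3 kg.
Tool frame: the origin (TCP) lies at the centre of the arm's flange, where the gripper is bolted on; the fingertips stand 178 mm ahead of it and the grasp point (between the pads) lies 159 mm ahead of it; z points along the fingers, y is the line along which they close (so a half turn about z gives the same grasp; the last joint's range is limited). The gripper opens to 92 mm and grips with 3 to 60 N. Pads are 19 mm wide; open, the fingers measure 130 mm over their backs; the gripper's body (75 mm by 190 mm) begins 47 mm behind the grasp point.
Start: joints at [1.08, 0.342, 1.524, -0, 1.275, -0.146], TCP at [0.177, 0.494, 0.405] pointing down, gripper open.
Joint ranges: [-2.53, 2.53], [-0.77, 2.02], [0.04, 2.7], [-1, 4.14], [0.28, 2.66], [-3.11, 3.11]. Speed limits (rad/s): [2.57, 2.57, 3.14, 3.14, 3.14, 3.14].

### API

Orientations are given as [roll, pitch, yaw] about the fixed x, y, z axes, in that order (R = Rz(yaw) Ry(pitch) Rx(roll)).
In Python, from cell import robot, optics, observe gives the robot as it stands (robot), with the cameras (optics) and the readings as plain functions.
- The arm moves only by the tool step_hand, called as name(argument=value, ...) on one line, values as JSON. Schema: {"type":"object","properties":{"increments":{"type":"object","properties":{"plan":{"type":"array","items":{"type":"array","items":{"type":"number"},"minItems":6,"maxItems":6},"minItems":1,"maxItems":8}},"additionalProperties":false,"required":["plan"]},"jaw":{"type":"number"},"force":{"type":"number"},"only":{"type":"string"},"quiet":{"type":"boolean"},"lines":{"type":"string"}},"required":["increments"],"additionalProperties":false}. increments is an object whose key "plan" holds a list of rows, 1 to 8 of them, each of 6 numbers: dx, dy, dz in m, then a rotation vector rx, ry, rz in rad; each row shifts and turns the commanded pose from where the row before left it, along the tool's axes as they then stand; what a row does not reach is not made up. A row lasts 1/12 s, in which the tool goes at most 0.0417 m and 0.125 rad, less where a joint would pass 70% of its speed; a pose out of reach is approached as far as the arm can. jaw is the finger opening in m, set as the call begins (left out keeps the last). The fingers move at their own pace and stop on an object; force is the grip in N (left out, the last holds). Time passes only in rows, so rows that do not move let the fingers close. The tool returns the time, the measured TCP pose, the force, the opening and the grip force at its end. only (a regular expression) keeps the lines of the reply that match it, lines (a string "A,B") keeps lines A to B, and quiet returns only ok. Input that does not fit is refused with a message, and nothing moves.
- observe(): the state, without advancing time (a new reading comes with each control period).
- optics.read_camera(name): name is "scene" or "side" or "wrist"; returns a dict with "image" (420x560x3 uint8, red, green, blue), "fx", "fy", "cx", "cy" (pixels), "k1" (the pictures are not rectified: a ray, as slopes to the right and down, at radius r is drawn at 1 + k1 r^2 times it, then the intrinsics apply), "pose" (4x4, takes a point from camera to world coordinates). Camera axes: x right, y down, z forward; pixel columns grow to the right and rows downward; lengths in m; the calibration is good to about 2 mm. A picture is of the moment at which its call begins. There is no depth.
- robot.hand_in(): hands the job in; it is judged then, once.
The state is a dict: "time": time; "qpos": joint angles; "qvel": joint speeds; "joint_efforts": joint torques, N m; "tool_pos": TCP position; "tool_rot": TCP orientation; "contact_force": force on the tool from outside, world axes, zero at the start; "torque": the same for the moment, N m; "opening": finger opening in m; "grip_force": force on a finger pad.
Only numpy, scipy, OpenCV 4.12 (cv2) and the standard library are available. Lean on these libraries where they do the work, as an engineer would, in place of code of your own. Each camera call takes 0.05 s, during which the arm holds its last target. There are 200 camera calls.

## Working session

There is one attempt and no reset: what is moved stays moved. The work goes in short steps, Python scripts to look and compute and a tool call to move; the robot and the scene stay as the last step left them, time stands still between calls to the robot, and variables do not carry over. Pictures are saved under pics/ and viewed, at most 10 in all, crops included, and the job is handed in when it is done.

```bash
ls; mkdir -p pics; cat > h.py <<'E'
import numpy as np, cv2, pickle
from cell import robot, optics, observe
from scipy.spatial.transform import Rotation as R
def snap(n,tag):
    d=optics.read_camera(n); pickle.dump(d,open(f'pics/{tag}.pkl','wb')); cv2.imwrite(f'pics/{tag}.png',d['image'][:,:,::-1]); return d
def load(t): return pickle.load(open(f'pics/{t}.pkl','rb'))
def ray(d,u,v):
    a=np.array([(u-d['cx'])/d['fx'],(v-d['cy'])/d['fy']]); s=a.copy()
    for _ in range(30): s=a/(1+d['k1']*(s@s))
    P=np.array(d['pose']); w=P[:3,:3]@np.array([s[0],s[1],1]); return P[:3,3],w/np.linalg.norm(w)
def proj(d,p):
    P=np.array(d['pose']); q=P[:3,:3].T@(np.array(p)-P[:3,3]); s=q[:2]/q[2]; s=s*(1+d['k1']*(s@s))
    return np.array([s[0]*d['fx']+d['cx'],s[1]*d['fy']+d['cy']])
def tri(*o):
    A=np.zeros((3,3));b=np.zeros(3)
    for d,u,v in o:
        c,w=ray(d,u,v);M=np.eye(3)-np.outer(w,w);A+=M;b+=M@c
    p=np.linalg.solve(A,b); return p,[np.round(proj(d,p)-[u,v],1) for d,u,v in o]
def onz(d,u,v,z):
    c,w=ray(d,u,v); return c+w*(z-c[2])/w[2]
E
python3 - <<'E'
from h import *
for n in ['scene','side','wrist']:
    d=snap(n,n+'0'); print(n,d['fx'],d['k1'],np.round(d['pose'],3).tolist())
print(observe())
a=cv2.imread('pics/scene0.png');
E
```

```text
cell.py
pics
scene 393.6850368070505 0.025791034589212614 [[-0.662, 0.644, -0.383, 0.975], [0.75, 0.564, -0.347, 0.511], [-0.008, -0.517, -0.856, 1.126], [0.0, 0.0, 0.0, 1.0]]
side 499.7981622613758 0.05971867497261687 [[0.981, -0.097, 0.169, 0.312], [-0.195, -0.485, 0.853, -1.029], [-0.001, -0.869, -0.495, 0.687], [0.0, 0.0, 0.0, 1.0]]
wrist 355.20585663278075 -0.04014302354703194 [[0.338, 0.901, 0.273, 0.103], [0.941, -0.322, -0.1, 0.521], [-0.002, 0.291, -0.957, 0.385], [0.0, 0.0, 0.0, 1.0]]
{'time': 0.15, 'qpos': array([ 1.07997365e+00,  3.42550470e-01,  1.52477963e+00,  2.26769466e-05,
        1.27538050e+00, -1.45967849e-01]), 'qvel': array([-0.00081693, -0.00243478, -0.00304759,  0.00010358,  0.00240966,
        0.00138671]), 'joint_efforts': array([ 1.23676073e-03, -4.31470227e+01, -2.44355321e+01,  7.17121898e-02,
        5.37495827e-02, -1.10368717e-04]), 'tool_pos': array([0.17739709, 0.49402097, 0.4042171 ]), 'tool_rot': array([-3.14048975e+00, -1.84062557e-04,  2.79673111e+00]), 'contact_force': array([ 0.02209304,  0.1019988 , -0.16845946]), 'torque': array([ 0.10415   , -0.0381662 ,  0.00973642]), 'grip_force': 0.0, 'opening': 0.09168178043165193}
```

View pics/scene0.png

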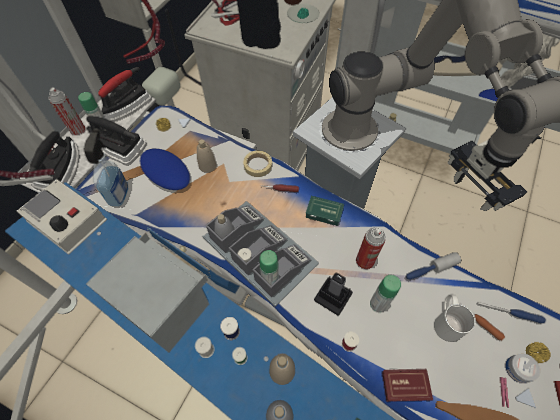

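View pics/side0.png

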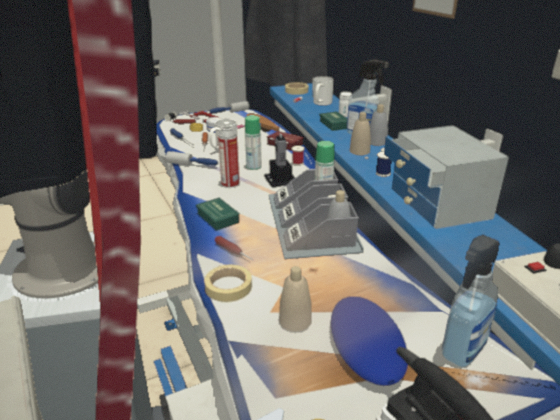

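View pics/wrist0.png

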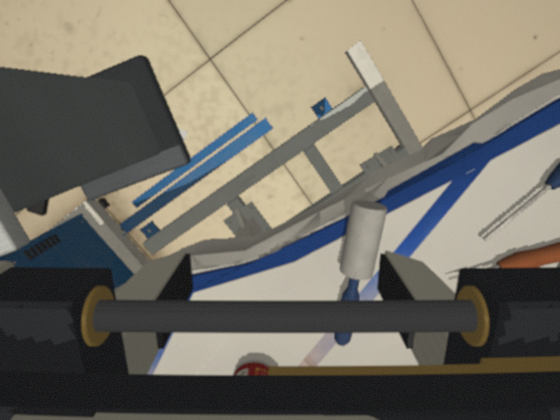

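The bins run cone, spool, starch (starch nearest the dock, scene px ~(268,262)). The dock with scanner is at ~(334,290), the new can with green cap at ~(386,292), and the red other can at ~(371,248). Next I enlarge these areas.

```bash
python3 - <<'E'
import cv2,numpy as np
a=cv2.imread('pics/scene0.png')[195:320,200:410]; b=cv2.imread('pics/side0.png')[105:260,200:365]
a=cv2.resize(a,(798,475),interpolation=3)  # 3.8
b=cv2.resize(b,(627,589),interpolation=3)  # 3.8
cv2.imwrite('pics/c1.png',a); cv2.imwrite('pics/c2.png',b)
E
```

```text
(no output)
```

View pics/c1.png

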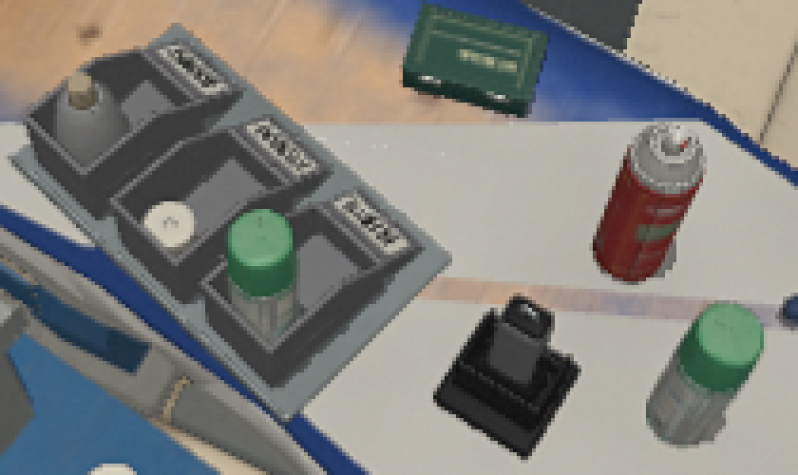

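View pics/c2.png

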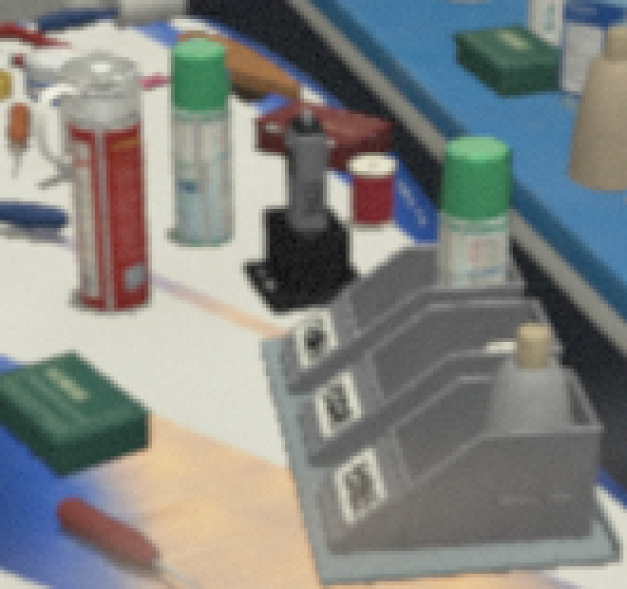

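```bash
cat > m.py <<'E'
from h import *
S=load('scene0');D=load('side0')
s=lambda u,v:(S,200+(u+.5)/3.8-.5,195+(v+.5)/3.8-.5)
t=lambda u,v:(D,200+(u+.5)/3.8-.5,105+(v+.5)/3.8-.5)
if __name__=='__main__':
    for n,a,b in [('FL',s(451,258),t(262,345)),('FR',s(172,28),t(322,583)),('BR',s(10,157),t(620,555)),('labcans',s(370,222),t(316,333)),('labspool',s(284,147),t(337,402)),('labcones',s(197,71),t(361,485)),
     ('cantop',s(733,328),t(200,50)),('canbot',s(681,424),t(200,236)),('scantail',s(533,306),t(309,115)),('binCanTop',s(261,233),t(478,148)),('otherbot',s(634,262),t(116,298)),('othertop',s(676,145),t(100,70))]:
        p,e=tri(a,b); print(n,np.round(p,4),e)
    for n,a in [('BL',s(283,420)),('FL',s(451,258)),('FR',s(172,28)),('BR',s(10,157)),('FLs',t(262,345)),('FRs',t(322,583)),('BRs',t(620,555))]: print(n,onz(*a,.008).round(4))
    for n,a in [('dockBR',s(434,392)),('dockB',s(527,450)),('dockR',s(580,366)),('side',t(245,265)),('side',t(275,303)),('side',t(360,267))]: print(n,onz(*a,.012).round(4))
E
python3 m.py
```

```text
FL [0.5198 0.2611 0.0031] [array([-0.3,  0.2]), array([-0.4, -0.1])]
FR [ 0.5052 -0.0657  0.0032] [array([ 0.5, -0.3]), array([0.8, 0.2])]
BR [ 0.694  -0.0769  0.0075] [array([-0.2,  0.1]), array([-0.2, -0. ])]
labcans [0.5519 0.2013 0.0402] [array([-0.,  0.]), array([-0., -0.])]
labspool [0.5463 0.1025 0.0371] [array([-0.3,  0.2]), array([-0.4, -0.1])]
labcones [ 0.5397 -0.0038  0.0347] [array([-0.5,  0.3]), array([-0.7, -0.2])]
cantop [0.5053 0.4725 0.1711] [array([-1. ,  0.7]), array([-0.9, -0.4])]
canbot [ 0.506   0.4803 -0.0023] [array([ 0.8, -0.6]), array([0.8, 0.3])]
scantail [0.574  0.3589 0.1519] [array([-1.2,  0.8]), array([-1.2, -0.4])]
binCanTop [0.6653 0.1899 0.1823] [array([-0.6,  0.3]), array([-0.6, -0.1])]
otherbot [ 0.4198  0.3749 -0.0024] [array([ 0.2, -0.1]), array([0.2, 0.1])]
othertop [0.4196 0.3691 0.193 ] [array([ 0.8, -0.7]), array([0.8, 0.4])]
BL [0.7117 0.2498 0.008 ]
FL [0.5207 0.2625 0.008 ]
FR [ 0.5093 -0.0637  0.008 ]
BR [ 0.6937 -0.0764  0.008 ]
FLs [0.5192 0.251  0.008 ]
FRs [ 0.5021 -0.0712  0.008 ]
BRs [ 0.6942 -0.0777  0.008 ]
dockBR [0.6192 0.3235 0.012 ]
dockB [0.6083 0.4045 0.012 ]
dockR [0.5279 0.3955 0.012 ]
side [0.5283 0.3872 0.012 ]
side [0.5403 0.3126 0.012 ]
side [0.621  0.3646 0.012 ]
```

```bash
cat > go.py <<'E'
import sys; from h import *
o=observe(); p=np.array(o['tool_pos']); r=R.from_euler('xyz',o['tool_rot'])
v=[float(a) for a in sys.argv[1:]]
t=r.inv().apply(np.array(v[:3])-p); w=(r.inv()*R.from_euler('xyz',v[3:])).as_rotvec()
print('shift first (tool axes)',t.round(4),np.linalg.norm(t).round(3),' then turn',w.round(4),np.linalg.norm(w).round(3))
E
python3 go.py 0.53 0.32 0.43 3.14159 0 1.70
```

```text
shift first (tool axes) [-0.3907 -0.0446 -0.0258] 0.394  then turn [-1.1000e-03  4.0000e-04  1.0967e+00] 1.097
```

step_hand(increments={"plan":[[-0.0326, -0.0037, -0.0022, 0, 0, 0], [-0.0326, -0.0037, -0.0022, 0, 0, 0], [-0.0326, -0.0037, -0.0022, 0, 0, 0], [-0.0326, -0.0037, -0.0022, 0, 0, 0], [-0.0326, -0.0037, -0.0022, 0, 0, 0], [-0.0326, -0.0037, -0.0022, 0, 0, 0], [-0.0326, -0.0037, -0.0022, 0, 0, 0], [-0.0326, -0.0037, -0.0022, 0, 0, 0]]}, jaw=0.09)

```text
time: 0.82
tool_pos: [0.4142, 0.3771, 0.4222]
tool_rot: [-3.141, -0.0, 2.797]
contact_force: [0.3, -0.1, -0.1]
opening: 0.0897
grip_force: 0.0
```

step_hand(increments={"plan":[[-0.0326, -0.0037, -0.0022, 0, 0, 0], [-0.0326, -0.0037, -0.0022, 0, 0, 0], [-0.0326, -0.0037, -0.0022, 0, 0, 0], [-0.0326, -0.0037, -0.0022, 0, 0, 0], [0, 0, 0, 0, 0, 0.122], [0, 0, 0, 0, 0, 0.122], [0, 0, 0, 0, 0, 0.122], [0, 0, 0, 0, 0, 0.122]]})

```text
time: 1.48
tool_pos: [0.5309, 0.3198, 0.4305]
tool_rot: [-3.141, -0.0, 2.302]
contact_force: [-0.3, 0.4, 0.1]
opening: 0.0899
grip_force: 0.0
```

step_hand(increments={"plan":[[0, 0, 0, 0, 0, 0.122], [0, 0, 0, 0, 0, 0.122], [0, 0, 0, 0, 0, 0.122], [0, 0, 0, 0, 0, 0.122], [0, 0, 0, 0, 0, 0.122], [0, 0, 0, 0, 0, 0], [0, 0, 0, 0, 0, 0]]})

```text
time: 2.07
tool_pos: [0.5306, 0.3201, 0.4308]
tool_rot: [-3.141, 0.0, 1.702]
contact_force: [-0.3, 0.1, -0.2]
opening: 0.09
grip_force: 0.0
```

```bash
python3 - <<'E'
from h import *
d=snap('wrist','w1'); cv2.imwrite('pics/w1v.png',cv2.resize(d['image'][:,:,::-1],(784,588),interpolation=3))
print(observe()['tool_pos'],observe()['tool_rot'])
E
python3 go.py 0.5735 0.3595 0.43 3.14159 0 1.70
```

```text
[0.53060865 0.32009104 0.43090246] [-3.14119609e+00  7.71450378e-05  1.70272415e+00]
shift first (tool axes) [0.0334 0.0477 0.0009] 0.058  then turn [-0.0004  0.0001  0.0027] 0.003
```

View pics/w1v.png

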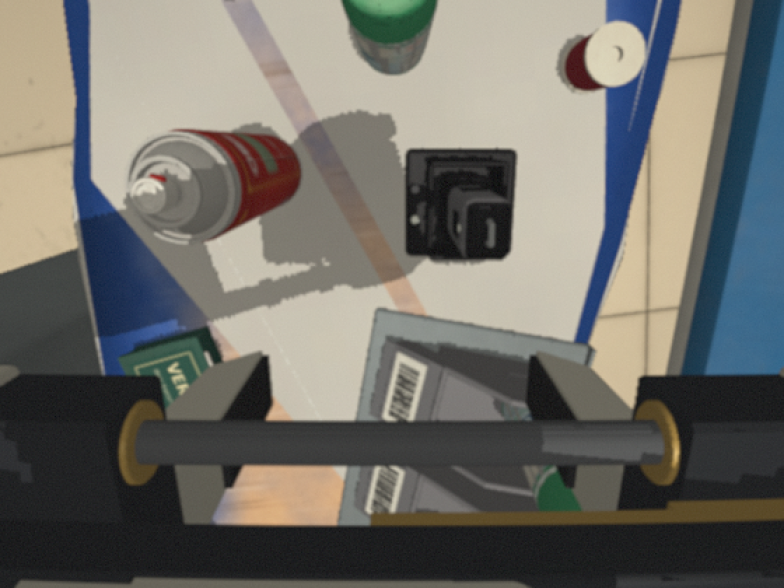

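The view shows the dock foot at px (407,150)–(515,260), the scanner tail at ~(490,230), the starch label centred at ~(404,386), the carrier front-left corner at (377,310), and clear space on both sides of the dock.

```bash
cat > m2.py <<'E'
from m import *
W=load('w1'); w=lambda u,v:(W,(u+.5)/1.4-.5,(v+.5)/1.4-.5)
c=[onz(*w(*q),.012) for q in [(407,150),(516,150),(514,260),(406,258)]]
print('dock',np.round(c,4).tolist(),np.mean(c,0).round(4)); 
e=(c[1]-c[0]+c[2]-c[3]);print('yaw',np.arctan2(e[1],e[0]), np.linalg.norm(e[:2])/2, np.linalg.norm(c[0]-c[3]))
for n,a in [('FL',w(377,310)),('BL',w(592,347))]: print(n,onz(*a,.008).round(4))
print('tail',tri(w(490,230),s(533,306),t(309,115)))
print('lab',tri(w(404,386),s(370,222),t(316,333)), tri(w(404,386),s(370,222)))
l=[onz(*w(*q),.04) for q in [(411,354),(397,420)]];print(np.round(l,4).tolist())
E
python3 m2.py
```

```text
dock [[0.5261, 0.3952, 0.012], [0.6099, 0.4066, 0.012], [0.6255, 0.3205, 0.012], [0.537, 0.3104, 0.012]] [0.5746 0.3582 0.012 ]
yaw 0.12433569303419065 0.08680461761467043 0.08554131805710845
FL [0.5187 0.2611 0.008 ]
BL [0.7107 0.2518 0.008 ]
tail (array([0.57364613, 0.36032341, 0.1511713 ]), [array([0.6, 2.3]), array([-0.7,  1.2]), array([-1.4, -0.4])])
lab (array([0.55096449, 0.20402793, 0.03783968]), [array([1.2, 3.1]), array([0.8, 0.7]), array([-0.5,  0.4])]) (array([0.54880241, 0.20049367, 0.02866175]), [array([-1.1,  1.9]), array([0.3, 0.8])])
[[0.5506, 0.2382, 0.04], [0.5473, 0.1764, 0.04]]
```

```bash
python3 go.py 0.574 0.359 0.271 3.14159 0 1.695
```

```text
shift first (tool axes) [0.0329 0.0482 0.1599] 0.17  then turn [-0.0004  0.0001  0.0077] 0.008
```

step_hand(increments={"plan":[[0.0165, 0.0241, 0, 0, 0, 0.0077], [0.0164, 0.0241, 0, 0, 0, 0], [0, 0, 0.03, 0, 0, 0], [0, 0, 0.03, 0, 0, 0], [0, 0, 0.03, 0, 0, 0], [0, 0, 0.03, 0, 0, 0], [0, 0, 0.02, 0, 0, 0], [0, 0, 0.0199, 0, 0, 0]]})

```text
time: 2.78
tool_pos: [0.574, 0.3586, 0.2692]
tool_rot: [-3.14, 0.001, 1.695]
contact_force: [0.2, 0.5, 0.2]
opening: 0.0901
grip_force: 0.0
```

step_hand(increments={"plan":[[0, 0, 0, 0, 0, 0], [0, 0, 0, 0, 0, 0], [0, 0, 0, 0, 0, 0], [0, 0, 0, 0, 0, 0], [0, 0, 0, 0, 0, 0], [0, 0, 0, 0, 0, 0], [0, 0, 0, 0, 0, 0], [0, 0, 0, 0, 0, 0]]}, jaw=0.0, force=35)

```text
time: 3.45
tool_pos: [0.5744, 0.3588, 0.2717]
tool_rot: [3.141, -0.0, 1.691]
contact_force: [0.2, 0.6, 0.3]
opening: 0.0416
grip_force: 0.0
```

```bash
python3 go.py 0.574 0.359 0.271 3.14159 0 1.695
```

```text
shift first (tool axes) [ 0.0003 -0.0003  0.0007] 0.001  then turn [ 0.0007 -0.0003 -0.0037] 0.004
```

step_hand(increments={"plan":[[0, 0, 0, 0, 0, 0], [0, 0, 0, 0, 0, 0], [0, 0, 0, 0, 0, 0], [0, 0, 0, 0, 0, 0], [0, 0, 0, 0, 0, 0], [0, 0, 0, 0, 0, 0]]}, jaw=0.0, force=35)

```text
time: 3.95
tool_pos: [0.5744, 0.3587, 0.2713]
tool_rot: [-3.142, -0.0, 1.691]
contact_force: [-1.0, 0.3, 0.8]
opening: 0.0277
grip_force: 34.9
```

```bash
cat > sc.py <<'E'
from h import *
psi=-.055; L=np.array([.551,.2005,.04])
def target(L,dist):
    n=R.from_euler('z',psi).apply([-np.sin(np.radians(36)),0,np.cos(np.radians(36))])
    x=np.array([-np.sin(psi),np.cos(psi),0]); z=-n
    return L+n*(dist+.259), R.from_matrix(np.c_[x,np.cross(z,x),z])
if __name__=='__main__':
    p,r=target(L,.07); print(p.round(4),r.as_euler('xyz').round(4).tolist())
E
python3 sc.py; python3 go.py .3579 .2111 .39 $(python3 sc.py | sed 's/.*\[\(.*\)\]$/\1/; s/,//g')
```

```text
[0.3579 0.2111 0.3062] [2.5133, 0.0, 1.5158]
shift first (tool axes) [-0.1206 -0.2326 -0.1187] 0.288  then turn [-0.6267 -0.0551  0.1694] 0.652
```

step_hand(increments={"plan":[[0, 0, -0.015, 0, 0, 0], [0, 0, -0.021, 0, 0, 0], [0, 0, -0.021, 0, 0, 0], [0, 0, -0.021, 0, 0, 0], [0, 0, -0.021, 0, 0, 0], [0, 0, -0.02, 0, 0, 0], [0, 0, 0, 0, 0, 0]]})

```text
time: 4.53
tool_pos: [0.5747, 0.3589, 0.3947]
tool_rot: [3.135, -0.002, 1.691]
contact_force: [-0.6, 1.2, -0.7]
opening: 0.0277
grip_force: 34.9
```

step_hand(increments={"plan":[[-0.0151, -0.0291, 0, 0, 0, 0], [-0.0151, -0.0291, 0, 0, 0, 0], [-0.0151, -0.0291, 0, 0, 0, 0], [-0.0151, -0.0291, 0, 0, 0, 0], [-0.0151, -0.0291, 0, 0, 0, 0], [-0.0151, -0.0291, 0, 0, 0, 0], [-0.0151, -0.0291, 0, 0, 0, 0], [-0.0151, -0.0291, 0, 0, 0, 0]]})

```text
time: 5.2
tool_pos: [0.3559, 0.2099, 0.3888]
tool_rot: [-3.14, 0.0, 1.691]
contact_force: [0.6, 0.0, -1.3]
opening: 0.0275
grip_force: 34.9
```

step_hand(increments={"plan":[[0, 0, 0, -0.1045, -0.0092, 0.0282], [0, 0, 0, -0.1045, -0.0092, 0.0282], [0, 0, 0, -0.1045, -0.0092, 0.0282], [0, 0, 0, -0.1045, -0.0092, 0.0282], [0, 0, 0, -0.1045, -0.0092, 0.0282], [0, 0, 0, -0.1045, -0.0092, 0.0282], [0, 0, 0, 0, 0, 0], [0, 0, 0, 0, 0, 0]]})

```text
time: 5.87
tool_pos: [0.3569, 0.2107, 0.389]
tool_rot: [2.523, 0.003, 1.519]
contact_force: [-0.2, 0.5, -2.0]
opening: 0.0277
grip_force: 34.9
```

```bash
python3 - <<'E'
from h import *
d=snap('wrist','w2'); cv2.imwrite('pics/w2v.png',cv2.resize(d['image'][:,:,::-1],(784,588),interpolation=3))
snap('side','side2');snap('scene','scene2')
E
python3 go.py .3579 .2111 .3062 2.5133 0 1.5158
```

```text
shift first (tool axes) [ 0.0005 -0.0486  0.068 ] 0.084  then turn [-0.0076  0.0005  0.0021] 0.008
```

View pics/w2v.png

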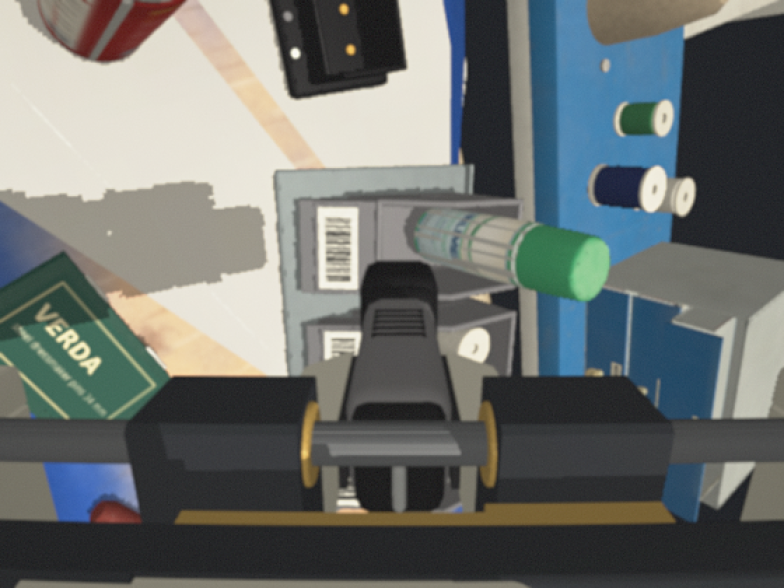

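The label is clear here, with corners at ~(317,209), (357,207), (358,287), (318,288). The scanner is straight in the grip, with its head at ~(400,290).

```bash
python3 - <<'E'
from m import *
from scipy.optimize import least_squares
W=load('w2'); w=lambda u,v:(W,(u+.5)/1.4-.5,(v+.5)/1.4-.5)
o=[(-.015,.032,0),(.015,.032,0),(.015,-.032,0),(-.015,-.032,0)]
px=np.array([w(*q)[1:] for q in [(317,209),(357,207),(358,287),(318,288)]])
def f(q):
    r=R.from_euler('ZY',[q[3],-np.radians(36)])
    return np.ravel([proj(W,q[:3]+r.apply(a))-b for a,b in zip(o,px)])
s1=least_squares(f,[.55,.2,.04,-.05]);print(s1.x.round(4),s1.fun.round(1))
print(tri(w(337.5,248),s(370,222),t(316,333)))
for z in (.036,.04,.044): print(onz(*w(337.5,248),z).round(4))
print('carrier',onz(*w(276,171),.008).round(4),onz(*w(473,166),.008).round(4))
c=load('w2')['pose'];print(proj(W,observe()['tool_pos']+R.from_euler('xyz',observe()['tool_rot']).apply([0,0,.259]))*1.4)
E
```

```text
[ 0.5508  0.2003  0.0334 -0.0626] [ 0.  -1.2 -0.7  0.6 -0.6  0.8  1.3 -0.2]
(array([0.55064727, 0.20158408, 0.03871041]), [array([2.2, 0.2]), array([ 0.3, -0. ]), array([-0.5,  0.5])])
[0.5495 0.2015 0.036 ]
[0.5474 0.2025 0.04  ]
[0.5453 0.2036 0.044 ]
carrier [0.5176 0.2615 0.008 ] [0.7194 0.25   0.008 ]
[401.92960791 306.53702293]
```

```bash
python3 go.py .3564 .2119 .3047 2.5133 0 1.5158
```

```text
shift first (tool axes) [ 0.0012 -0.0508  0.0684] 0.085  then turn [-0.0076  0.0005  0.0021] 0.008
```

step_hand(increments={"plan":[[0, -0.0127, 0.0171, -0.0076, 0, 0.0021], [0.0004, -0.0127, 0.0171, 0, 0, 0], [0.0004, -0.0127, 0.0171, 0, 0, 0], [0.0004, -0.0127, 0.0171, 0, 0, 0], [0, 0, 0, 0, 0, 0], [0, 0, 0, 0, 0, 0], [0, 0, 0, 0, 0, 0], [0, 0, 0, 0, 0, 0]]})

```text
time: 6.68
tool_pos: [0.3577, 0.2122, 0.3064]
tool_rot: [2.508, -0.001, 1.515]
contact_force: [-0.9, -0.3, -1.7]
opening: 0.0275
grip_force: 34.9
```

```bash
python3 go.py .3564 .2119 .3047 2.5133 0 1.5158;  python3 - <<'E'
from h import *
d=snap('wrist','w3'); a=cv2.resize(d['image'][90:330,150:380,::-1],(575,600),interpolation=3);cv2.imwrite('pics/w3v.png',a)
E
```

```text
shift first (tool axes) [-0.0003 -0.002   0.0006] 0.002  then turn [ 0.0052 -0.0004 -0.0015] 0.005
```

View pics/w3v.png

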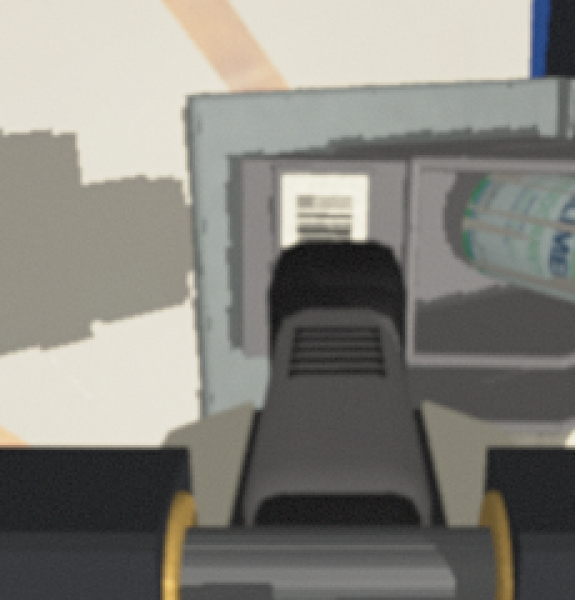

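```bash
python3 - <<'E'
from h import *
d=load('w3'); o=observe(); r=R.from_euler('xyz',o['tool_rot']);p=np.array(o['tool_pos'])
for u,v in [(280,245),(369,240),(325,172),(324,242)]:
    c,w=ray(d,150+(u+.5)/2.5-.5,90+(v+.5)/2.5-.5); c=r.inv().apply(c-p);w=r.inv().apply(w)
    print((c+w*(.329-c[2])/w[2]).round(4))
# head silhouette at z~.23 near/top edge
for u,v in [(272,285),(405,280)]:
    c,w=ray(d,150+(u+.5)/2.5-.5,90+(v+.5)/2.5-.5); c=r.inv().apply(c-p);w=r.inv().apply(w)
    print('head',(c+w*(.25-c[2])/w[2]).round(4))
E
```

```text
[ 0.0065 -0.0204  0.329 ]
[0.0083 0.0115 0.329 ]
[ 0.0327 -0.0042  0.329 ]
[ 0.0076 -0.0046  0.329 ]
head [ 0.0139 -0.0174  0.25  ]
head [0.0153 0.0185 0.25  ]
```

step_hand(increments={"plan":[[0, -0.0045, 0, 0, 0, 0], [0, 0, 0, 0, 0, 0], [0, 0, 0, 0, 0, 0], [0, 0, 0, 0, 0, 0], [0, 0, 0, 0, 0, 0], [0, 0, 0, 0, 0, 0], [0, 0, 0, 0, 0, 0], [0, 0, 0, 0, 0, 0]]}, quiet=true)

```text
ok
```

step_hand(increments={"plan":[[0, 0, 0, 0, 0, 0], [0, 0, 0, 0, 0, 0], [0, 0, 0, 0, 0, 0], [0, 0, 0, 0, 0, 0], [0, 0, 0, 0, 0, 0], [0, 0, 0, 0, 0, 0], [0, 0, 0, 0, 0, 0], [0, 0, 0, 0, 0, 0]]}, quiet=true)

```text
ok
```

step_hand(increments={"plan":[[0, 0, 0, 0, 0, 0], [0, 0, 0, 0, 0, 0], [0, 0, 0, 0, 0, 0], [0, 0, 0, 0, 0, 0], [0, 0, 0, 0, 0, 0]]})

```text
time: 8.48
tool_pos: [0.3534, 0.2122, 0.3024]
tool_rot: [2.51, -0.0, 1.515]
contact_force: [-0.8, -0.3, -2.6]
opening: 0.0282
grip_force: 34.9
```

```bash
python3 go.py .357 .211 .39 2.5133 0 1.5158; python3 go.py .357 .211 .39 3.14159 0 1.691
```

```text
shift first (tool axes) [-0.001   0.0547 -0.0686] 0.088  then turn [ 0.0031  0.0003 -0.0006] 0.003
shift first (tool axes) [-0.001   0.0547 -0.0686] 0.088  then turn [ 0.6298  0.0554 -0.17  ] 0.655
```

Scanned. Reverse the path to above the dock.

step_hand(increments={"plan":[[0, 0.0182, -0.0229, 0, 0, 0], [0, 0.0182, -0.0229, 0, 0, 0], [-0.001, 0.0182, -0.0229, 0, 0, 0], [0, 0, 0, 0, 0, 0]]})

```text
time: 8.82
tool_pos: [0.3581, 0.2116, 0.3932]
tool_rot: [2.5, -0.005, 1.515]
contact_force: [1.6, 0.5, 0.0]
opening: 0.0282
grip_force: 34.9
```

step_hand(increments={"plan":[[0, 0, 0, 0.105, 0.0092, -0.0283], [0, 0, 0, 0.105, 0.0092, -0.0283], [0, 0, 0, 0.105, 0.0092, -0.0283], [0, 0, 0, 0.105, 0.0092, -0.0283], [0, 0, 0, 0.105, 0.0092, -0.0283], [0, 0, 0, 0.105, 0.0092, -0.0283], [0, 0, 0, 0, 0, 0]]})

```text
time: 9.4
tool_pos: [0.3576, 0.2106, 0.387]
tool_rot: [3.139, 0.003, 1.687]
contact_force: [0.6, -0.9, -2.3]
opening: 0.0279
grip_force: 34.9
```

```bash
python3 go.py .5744 .3587 .395 3.14159 0 1.691
```

```text
shift first (tool axes) [ 0.122   0.2325 -0.0076] 0.263  then turn [ 0.003   0.003  -0.0043] 0.006
```

step_hand(increments={"plan":[[0.0152, 0.0291, -0.001, 0.003, 0.003, -0.0043], [0.0153, 0.0291, -0.001, 0, 0, 0], [0.0153, 0.0291, -0.001, 0, 0, 0], [0.0153, 0.0291, -0.001, 0, 0, 0], [0.0153, 0.0291, -0.001, 0, 0, 0], [0.0152, 0.029, -0.001, 0, 0, 0], [0.0152, 0.029, 0, 0, 0, 0], [0.0152, 0.029, 0, 0, 0, 0]]})

```text
time: 10.07
tool_pos: [0.5743, 0.3607, 0.3943]
tool_rot: [3.133, 0.001, 1.689]
contact_force: [1.5, 0.4, -1.3]
opening: 0.0277
grip_force: 34.9
```

step_hand(increments={"plan":[[0, 0, 0, 0, 0, 0], [0, 0, 0, 0, 0, 0], [0, 0, 0, 0, 0, 0], [0, 0, 0, 0, 0, 0]]})

```text
time: 10.4
tool_pos: [0.5724, 0.3594, 0.3952]
tool_rot: [3.136, -0.0, 1.691]
contact_force: [0.4, -0.1, -2.6]
opening: 0.0275
grip_force: 34.9
```

```bash
python3 go.py .5744 .3587 .2713 3.14159 0 1.691;  python3 - <<'E'
from h import *
d=snap('wrist','w4')
s=snap('side','side4');snap('scene','scene4')
a=cv2.resize(d['image'][:,:,::-1],(560,420)); b=cv2.resize(s['image'][125:205,250:310,::-1],(240,320),interpolation=3)
o=np.zeros((420,800,3),np.uint8); o[:,:560]=a;o[:320,560:]=b; cv2.imwrite('pics/w4v.png',o)
E
```

```text
shift first (tool axes) [-0.0009  0.0012  0.1239] 0.124  then turn [ 0.0059 -0.0001 -0.0003] 0.006
```

View pics/w4v.png

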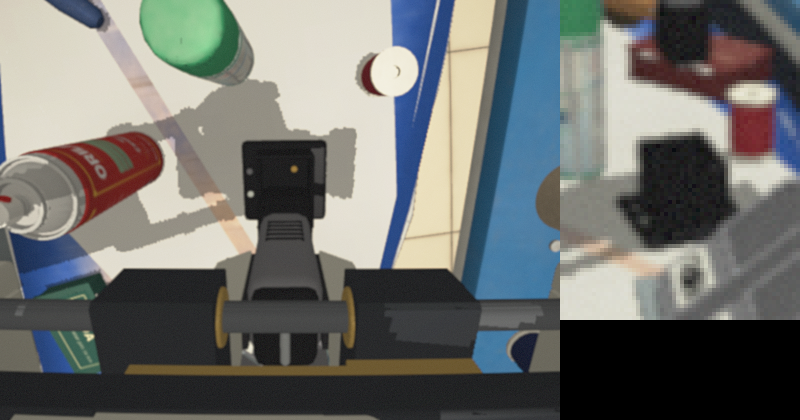

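The scanner hangs straight above the empty dock pocket (~(285,185) in the wrist view). Nothing in the picture has been disturbed, so I lower it.

step_hand(increments={"plan":[[-0.0009, 0.0012, 0.02, 0.0059, 0, 0], [0, 0, 0.02, 0, 0, 0], [0, 0, 0.02, 0, 0, 0], [0, 0, 0.015, 0, 0, 0], [0, 0, 0.012, 0, 0, 0], [0, 0, 0.012, 0, 0, 0], [0, 0, 0.01, 0, 0, 0], [0, 0, 0, 0, 0, 0]]})

```text
time: 11.22
tool_pos: [0.5739, 0.3588, 0.284]
tool_rot: [-3.138, 0.0, 1.691]
contact_force: [-0.8, -0.1, -2.3]
opening: 0.0275
grip_force: 34.9
```

step_hand(increments={"plan":[[0, 0, 0.006, 0, 0, 0], [0, 0, 0.005, 0, 0, 0], [0, 0, 0.003, 0, 0, 0], [0, 0, 0, 0, 0, 0], [0, 0, 0, 0, 0, 0]]})

```text
time: 11.63
tool_pos: [0.5745, 0.3592, 0.2722]
tool_rot: [-3.141, -0.001, 1.691]
contact_force: [-0.1, -0.2, -1.3]
opening: 0.028
grip_force: 34.9
```

```bash
python3 go.py .5744 .3587 .2713 3.14159 0 1.691
```

```text
shift first (tool axes) [-0.0004 -0.0001  0.0009] 0.001  then turn [-0.0005 -0.0008  0.0004] 0.001
```

step_hand(increments={"plan":[[0, 0, 0.0009, 0, 0, 0], [0, 0, 0, 0, 0, 0], [0, 0, 0, 0, 0, 0]]})

```text
time: 11.88
tool_pos: [0.5745, 0.3591, 0.2714]
tool_rot: [-3.141, -0.001, 1.691]
contact_force: [0.3, -1.1, -1.8]
opening: 0.0278
grip_force: 34.9
```

step_hand(increments={"plan":[[0, 0, 0, 0, 0, 0], [0, 0, 0, 0, 0, 0], [0, 0, 0, 0, 0, 0], [0, 0, 0, 0, 0, 0], [0, 0, 0, 0, 0, 0], [0, 0, 0, 0, 0, 0], [0, 0, 0, 0, 0, 0], [0, 0, 0, 0, 0, 0]]}, jaw=0.09)

```text
time: 12.55
tool_pos: [0.5745, 0.3591, 0.2711]
tool_rot: [-3.141, -0.001, 1.691]
contact_force: [-0.4, -0.3, -0.7]
opening: 0.0768
grip_force: 0.0
```

step_hand(increments={"plan":[[0, 0, -0.01, 0, 0, 0], [0, 0, -0.03, 0, 0, 0], [0, 0, -0.03, 0, 0, 0], [0, 0, -0.03, 0, 0, 0], [0, 0, -0.03, 0, 0, 0], [0, 0, -0.03, 0, 0, 0], [0, 0, -0.03, 0, 0, 0], [0, 0, 0, 0, 0, 0]]})

```text
time: 13.22
tool_pos: [0.5742, 0.3589, 0.4698]
tool_rot: [3.13, -0.005, 1.692]
contact_force: [0.5, 0.6, 2.1]
opening: 0.09
grip_force: 0.0
```

```bash
python3 - <<'E'
from h import *
d=snap('wrist','w5'); cv2.imwrite('pics/w5v.png',cv2.resize(d['image'][:,:,::-1],(784,588),interpolation=3))
E
```

```text
(no output)
```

View pics/w5v.png

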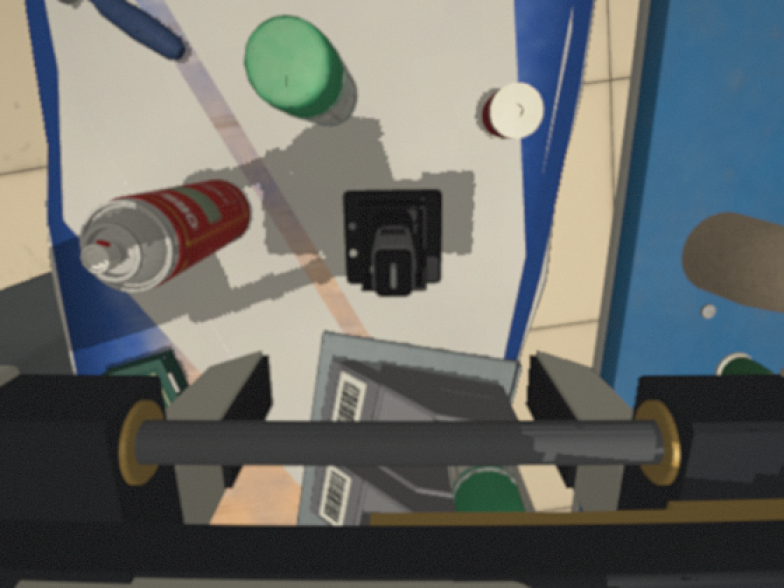

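The scanner stands upright in the dock (tail at ~(394,270)), and the loose can's cap top is centred at ~(286,63). Next I work out the can and front place numerically.

```bash
python3 - <<'E'
from m import *
W=load('w5'); w=lambda u,v:(W,(u+.5)/1.4-.5,(v+.5)/1.4-.5)
V=load('w4')
print(tri(w(286,63),(V,181,38)),tri(w(286,63),s(733,328),t(200,50)))
print(onz(*w(286,63),.171).round(4),onz(V,181,38,.171).round(4))
print('carrier',onz(*w(326,332),.008).round(4),onz(*w(519,362),.008).round(4))
# rear can axis check by green blob: wrist w3/w2, scene
for n in ['scene0','side0','w2','w5']:
    d=load(n);h=cv2.cvtColor(d['image'],cv2.COLOR_RGB2HSV);m=cv2.inRange(h,(60,90,50),(85,255,255))
    k,l,st,c=cv2.connectedComponentsWithStats(m)
    print(n,[(st[i].tolist(),c[i].round(1).tolist()) for i in range(1,k) if st[i][4]>150])
E
python3 go.py .506 .475 .47 3.14159 0 1.691
```

```text
(array([0.50052028, 0.47107273, 0.15461315]), [array([-0.6,  5.5]), array([ 0.6, -7.5])]) (array([0.5049242 , 0.47273951, 0.17105858]), [array([0.9, 0.5]), array([-0.8,  0.7]), array([-1. , -0.4])])
[0.5042 0.473  0.171 ] [0.505  0.4649 0.171 ]
carrier [0.521  0.2623 0.008 ] [0.71  0.253 0.008]
scene0 [([79, 95, 18, 16, 168], [88.3, 103.7]), ([379, 277, 22, 21, 178], [387.2, 290.2])]
side0 [([246, 118, 14, 16, 198], [252.3, 125.8]), ([315, 143, 19, 20, 301], [324.6, 153.3]), ([198, 207, 40, 22, 255], [219.0, 219.4])]
w2 [([444, 74, 24, 22, 437], [455.1, 84.6]), ([369, 160, 62, 56, 2059], [394.2, 185.7]), ([0, 206, 106, 93, 3475], [53.1, 260.1]), ([72, 226, 48, 73, 355], [97.8, 261.5]), ([17, 274, 26, 24, 197], [27.8, 288.5])]
w5 [([175, 12, 70, 72, 1210], [220.1, 56.0]), ([517, 257, 33, 10, 232], [531.9, 262.4]), ([325, 337, 49, 28, 1081], [348.2, 352.6])]
shift first (tool axes) [ 0.1235 -0.0538 -0.0035] 0.135  then turn [ 0.0077 -0.0036  0.0005] 0.009
```

step_hand(increments={"plan":[[0.014, -0.018, 0, 0.0077, -0.0036, 0], [0.0145, -0.0185, 0, 0, 0, 0], [0.0145, -0.0185, 0, 0, 0, 0], [0, 0, 0, 0, 0, 0], [0, 0, 0, 0, 0, 0], [0, 0, 0, 0, 0, 0]]})

```text
time: 13.77
tool_pos: [0.5151, 0.3949, 0.4611]
tool_rot: [-3.133, 0.004, 1.691]
contact_force: [0.6, 0.3, -0.1]
opening: 0.0902
grip_force: 0.0
```

```bash
python3 - <<'E'
from h import *
d=snap('wrist','w6'); h=cv2.cvtColor(d['image'],cv2.COLOR_RGB2HSV);m=cv2.inRange(h,(55,70,40),(90,255,255))
k,l,st,c=cv2.connectedComponentsWithStats(m)
for i in range(1,k):
    if st[i][4]>400:
        cn=cv2.findContours((l==i).astype(np.uint8),0,1)[0][0]; e=cv2.fitEllipse(cv2.convexHull(cn)); print(st[i],e,onz(d,*e[0],.171).round(4))
E
python3 go.py .505 .4735 .47 3.14159 0 3.087
```

```text
[ 257   70   62   63 2822] ((287.57427978515625, 100.69383239746094), (60.85303497314453, 63.301109313964844), 179.31805419921875) [0.5045 0.474  0.171 ]
shift first (tool axes) [ 0.0796 -0.001  -0.0093] 0.08  then turn [-0.0097 -0.0032 -1.3962] 1.396
```

step_hand(increments={"plan":[[0.0265, -0.0003, 0, -0.0097, -0.0032, 0], [0.0265, -0.0003, 0, 0, 0, 0], [0.0266, -0.0003, 0, 0, 0, 0], [0, 0, 0, 0, 0, -0.1163], [0, 0, 0, 0, 0, -0.1163], [0, 0, 0, 0, 0, -0.1163], [0, 0, 0, 0, 0, -0.1163], [0, 0, 0, 0, 0, -0.1163]]})

```text
time: 14.48
tool_pos: [0.5055, 0.4734, 0.4603]
tool_rot: [-3.139, 0.006, 2.277]
contact_force: [-0.4, 0.5, -0.0]
opening: 0.0899
grip_force: 0.0
```

step_hand(increments={"plan":[[0, 0, 0, 0, 0, -0.1163], [0, 0, 0, 0, 0, -0.1163], [0, 0, 0, 0, 0, -0.1163], [0, 0, 0, 0, 0, -0.1163], [0, 0, 0, 0, 0, -0.1163], [0, 0, 0, 0, 0, -0.1163], [0, 0, 0, 0, 0, -0.1163], [0, 0, 0, 0, 0, 0]]})

```text
time: 15.15
tool_pos: [0.5055, 0.4733, 0.4604]
tool_rot: [-3.135, 0.002, 3.09]
contact_force: [-0.3, -0.3, 0.2]
opening: 0.09
grip_force: 0.0
```

```bash
python3 go.py .5045 .474 .299 3.14159 0 3.087
```

```text
shift first (tool axes) [0.0013 0.0017 0.1614] 0.161  then turn [-0.0064  0.0019  0.0026] 0.007
```

step_hand(increments={"plan":[[0.0013, 0.0017, 0.0214, -0.0064, 0.0019, 0.0026], [0, 0, 0.03, 0, 0, 0], [0, 0, 0.03, 0, 0, 0], [0, 0, 0.03, 0, 0, 0], [0, 0, 0.025, 0, 0, 0], [0, 0, 0.015, 0, 0, 0], [0, 0, 0.01, 0, 0, 0], [0, 0, 0, 0, 0, 0]]})

```text
time: 15.82
tool_pos: [0.5035, 0.475, 0.2967]
tool_rot: [-3.139, -0.003, 3.081]
contact_force: [-0.4, 0.1, 0.2]
opening: 0.0902
grip_force: 0.0
```

step_hand(increments={"plan":[[0, 0, 0, 0, 0, 0], [0, 0, 0, 0, 0, 0], [0, 0, 0, 0, 0, 0], [0, 0, 0, 0, 0, 0], [0, 0, 0, 0, 0, 0], [0, 0, 0, 0, 0, 0], [0, 0, 0, 0, 0, 0], [0, 0, 0, 0, 0, 0]]}, jaw=0.0, force=35)

```text
time: 16.48
tool_pos: [0.5033, 0.4756, 0.2999]
tool_rot: [3.141, 0.001, 3.084]
contact_force: [-0.1, -1.2, 2.6]
opening: 0.0478
grip_force: 34.6
```

step_hand(increments={"plan":[[0, 0, 0, 0, 0, 0], [0, 0, 0, 0, 0, 0], [0, 0, 0, 0, 0, 0]]})

```text
time: 16.73
tool_pos: [0.5033, 0.4756, 0.2999]
tool_rot: [3.141, 0.001, 3.084]
contact_force: [0.5, -1.5, 3.1]
opening: 0.0482
grip_force: 34.7
```

```bash
python3 go.py .5045 .474 .299 3.14159 0 3.087
```

```text
shift first (tool axes) [-0.0013 -0.0016  0.0009] 0.002  then turn [ 0.0007  0.0009 -0.0026] 0.003
```

```bash
python3 - <<'E'
from m import *
W=load('w2'); w=lambda u,v:(W,(u+.5)/1.4-.5,(v+.5)/1.4-.5)
print(tri(w(589,270),s(261,233),t(478,148)),onz(*w(589,270),.182).round(4))
# model fit: silhouette bbox of cap cylinder (top ring z=.182, r=.0245) vs blob bbox right/bottom/top edges
from scipy.optimize import least_squares
th=np.linspace(0,2*np.pi,60)
def ring(x,y,z,r=.0247): return np.c_[x+r*np.cos(th),y+r*np.sin(th),0*th+z]
P=lambda d,a:np.array([proj(d,q) for q in a])
V=load('w5')
for name,d in(('w2',W),('side0',D),('scene0',S)):
    for xy in((.6653,.1899),(.667,.195)):
        a=P(d,ring(*xy,.182)); print(name,xy,a.min(0).round(1),a.max(0).round(1))
for n in ['scene0','side0','w2','w6','w5']:
    d=load(n);h=cv2.cvtColor(d['image'],cv2.COLOR_RGB2HSV);m=cv2.inRange(h,(55,60,30),(90,255,255))
    k,l,st,c=cv2.connectedComponentsWithStats(m); q=proj(d,(.666,.193,.175)); 
    print(n,q.round(0),[st[i].tolist() for i in range(1,k) if st[i][4]>60 and np.hypot(*(c[i]-q))<60])
E
python3 go.py .5033 .4756 .49 3.14159 0 3.087
```

```text
(array([0.66519111, 0.19051323, 0.18150033]), [array([0.8, 0.8]), array([-0.4,  0.6]), array([-0.7,  0. ])]) [0.663  0.1919 0.182 ]
w2 (0.6653, 0.1899) [405.7 168.7] [436.8 219.1]
w2 (0.667, 0.195) [407.3 163.1] [438.2 213.8]
side0 (0.6653, 0.1899) [315.6 140.1] [334. 147.]
side0 (0.667, 0.195) [315.7 139.4] [334.1 146.3]
scene0 (0.6653, 0.1899) [258.4 247.9] [277.1 265. ]
scene0 (0.667, 0.195) [259.4 249.5] [278.1 266.6]
scene0 [269. 258.] [[259, 250, 19, 24, 356]]
side0 [325. 146.] [[320, 112, 27, 18, 321], [314, 141, 21, 23, 392]]
w2 [416. 190.] [[368, 160, 68, 56, 2893]]
w6 [416. 421.] []
w5 [355. 382.] [[324, 337, 51, 28, 1127]]
shift first (tool axes) [-1.000e-04  1.000e-04 -1.901e-01] 0.19  then turn [ 0.0007  0.0009 -0.0026] 0.003
```

step_hand(increments={"plan":[[0, 0, -0.01, 0, 0, 0], [0, 0, -0.025, 0, 0, 0], [0, 0, -0.03, 0, 0, 0], [0, 0, -0.03, 0, 0, 0], [0, 0, -0.035, 0, 0, 0], [0, 0, -0.03, 0, 0, 0], [0, 0, -0.03, 0, 0, 0], [0, 0, 0, 0, 0, 0]]})

```text
time: 17.4
tool_pos: [0.5026, 0.4754, 0.4973]
tool_rot: [3.133, 0.009, 3.085]
contact_force: [-0.0, -0.2, -0.7]
opening: 0.0478
grip_force: 34.7
```

step_hand(increments={"plan":[[0, 0, 0, 0, 0, 0]]})

```text
time: 17.48
tool_pos: [0.5029, 0.4757, 0.4912]
tool_rot: [3.138, 0.003, 3.085]
contact_force: [-0.5, -0.7, -3.3]
opening: 0.0479
grip_force: 34.7
```

```bash
python3 go.py .606 .197 .49 3.14159 0 3.087
```

```text
shift first (tool axes) [-0.1188 -0.2724  0.0007] 0.297  then turn [ 0.0031  0.0029 -0.0023] 0.005
```

step_hand(increments={"plan":[[-0.0119, -0.0272, 0, 0.0031, 0.0029, -0.0023], [-0.0119, -0.0272, 0, 0, 0, 0], [-0.0119, -0.0272, 0, 0, 0, 0], [-0.0119, -0.0272, 0, 0, 0, 0], [-0.0119, -0.0272, 0, 0, 0, 0], [-0.0119, -0.0272, 0, 0, 0, 0], [-0.0119, -0.0272, 0, 0, 0, 0], [-0.0119, -0.0272, 0, 0, 0, 0]]})

```text
time: 18.15
tool_pos: [0.5865, 0.2518, 0.4869]
tool_rot: [-3.138, -0.007, 3.087]
contact_force: [0.8, -0.4, -2.9]
opening: 0.0482
grip_force: 34.9
```

step_hand(increments={"plan":[[-0.0119, -0.0272, 0, 0, 0, 0], [-0.0119, -0.0272, 0, 0, 0, 0], [0, 0, 0, 0, 0, 0], [0, 0, 0, 0, 0, 0], [0, 0, 0, 0, 0, 0], [0, 0, 0, 0, 0, 0]]})

```text
time: 18.65
tool_pos: [0.6067, 0.1985, 0.4887]
tool_rot: [-3.139, -0.005, 3.088]
contact_force: [0.4, 0.3, -3.4]
opening: 0.0478
grip_force: 34.9
```

```bash
python3 go.py .606 .197 .311 3.14159 0 3.087; python3 - <<'E'
from h import *
for n in('wrist','side','scene'):
    d=snap(n,n+'7'); 
    h=cv2.cvtColor(d['image'],cv2.COLOR_RGB2HSV);m=cv2.inRange(h,(55,60,30),(90,255,255))
    k,l,st,c=cv2.connectedComponentsWithStats(m); print(n,[st[i].tolist() for i in range(1,k) if st[i][4]>60], proj(d,(.607,.197,.19)).round(),proj(d,(.6645,.193,.182)).round())
E
```

```text
shift first (tool axes) [-0.0002 -0.0011  0.1777] 0.178  then turn [-0.0025 -0.0047  0.001 ] 0.005
wrist [[208, 0, 19, 11, 127], [226, 228, 120, 73, 6793], [223, 333, 127, 32, 3643]] [284. 206.] [283. 266.]
side [[296, 80, 6, 18, 103], [321, 112, 26, 18, 319], [315, 141, 20, 23, 389], [197, 199, 42, 30, 710]] [303. 141.] [324. 143.]
scene [[297, 8, 12, 11, 94], [78, 92, 20, 20, 266], [310, 196, 34, 30, 310], [275, 209, 16, 21, 155], [260, 250, 18, 24, 356]] [284. 242.] [269. 257.]
```

```bash
python3 - <<'E'
from h import *
d=load('wrist7'); q=proj(d,(.5495,.2013,.038)); print(q)
h=cv2.cvtColor(d['image'],cv2.COLOR_RGB2HSV); m=((h[:,:,2]>185)&(h[:,:,1]<40)).astype(np.uint8)
m=cv2.morphologyEx(m,cv2.MORPH_CLOSE,np.ones((7,7)))
k,l,st,c=cv2.connectedComponentsWithStats(m)
for i in range(1,k):
    if 200<st[i][4]<6000:
        cn=cv2.findContours((l==i).astype(np.uint8),0,1)[0][0]; r=cv2.minAreaRect(cn); print(st[i].tolist(),r,onz(d,*r[0],.038).round(4))
E
```

```text
[285.49476612 124.5786941 ]
[0, 0, 78, 76, 1319] ((28.323013305664062, 26.74808692932129), (39.524253845214844, 104.68807983398438), 51.095863342285156) [ 0.4232 -0.0843  0.038 ]
[250, 17, 81, 84, 4887] ((290.7436218261719, 62.139671325683594), (79.58772277832031, 69.24234771728516), 76.67547607421875) [0.4805 0.2109 0.038 ]
[189, 44, 60, 51, 1598] ((218.5, 69.0), (50.0, 59.0), 90.0) [0.4832 0.1281 0.038 ]
[84, 114, 56, 23, 878] ((111.5, 125.0), (22.0, 55.0), 90.0) [ 0.5379 -0.0071  0.038 ]
[173, 115, 56, 23, 945] ((200.5, 126.0), (22.0, 55.0), 90.0) [0.5456 0.1001 0.038 ]
[183, 214, 33, 32, 805] ((199.0, 229.5), (32.0, 31.0), 0.0) [0.6755 0.0826 0.038 ]
[19, 229, 103, 59, 1687] ((64.19839477539062, 252.10879516601562), (42.239994049072266, 106.31999969482422), 73.73979187011719) [ 0.6983 -0.1037  0.038 ]
```

```bash
python3 - <<'E'
from h import *
d=load('wrist7'); g=cv2.cvtColor(d['image'],cv2.COLOR_RGB2GRAY)
for v in (116,120,133,135,150): print(v,g[v,244:336:2].tolist())
print('col', g[95:200:3,289].tolist())
E
```

```text
116 [160, 174, 174, 173, 174, 140, 90, 112, 173, 179, 167, 155, 164, 165, 164, 170, 161, 159, 173, 172, 170, 170, 175, 173, 178, 172, 169, 172, 173, 175, 172, 175, 173, 172, 131, 96, 97, 111, 112, 112, 111, 111, 110, 109, 111, 136]
120 [106, 118, 155, 174, 176, 140, 91, 119, 172, 171, 119, 95, 132, 131, 106, 135, 119, 92, 97, 90, 130, 121, 124, 76, 123, 88, 79, 138, 116, 122, 106, 149, 177, 175, 139, 97, 95, 113, 110, 110, 110, 111, 112, 110, 111, 133]
133 [108, 107, 106, 106, 103, 95, 93, 147, 171, 175, 178, 178, 173, 172, 174, 171, 174, 173, 173, 169, 170, 172, 170, 166, 168, 169, 166, 171, 166, 171, 164, 172, 174, 174, 142, 95, 97, 108, 113, 110, 108, 108, 112, 105, 128, 151]
135 [106, 105, 109, 104, 103, 95, 90, 119, 134, 134, 136, 146, 141, 145, 143, 144, 152, 152, 151, 152, 156, 158, 152, 152, 157, 160, 160, 160, 164, 171, 167, 169, 167, 168, 140, 93, 96, 110, 110, 110, 109, 112, 106, 103, 128, 148]
150 [106, 104, 108, 104, 91, 87, 74, 83, 89, 89, 90, 90, 87, 88, 90, 89, 91, 89, 91, 91, 89, 87, 87, 87, 87, 88, 90, 87, 88, 88, 88, 88, 87, 90, 88, 86, 92, 95, 108, 110, 111, 111, 110, 106, 137, 150]
col [163, 180, 178, 140, 104, 94, 109, 176, 95, 88, 90, 93, 110, 168, 99, 93, 95, 90, 89, 96, 99, 94, 97, 95, 94, 94, 93, 101, 115, 112, 119, 120, 110, 98, 134]
```

step_hand(increments={"plan":[[-0.0002, -0.0011, 0.015, -0.0025, -0.0047, 0.001], [0, 0, 0.025, 0, 0, 0], [0, 0, 0.025, 0, 0, 0], [0, 0, 0.025, 0, 0, 0], [0, 0, 0.02, 0, 0, 0], [0, 0, 0.01, 0, 0, 0], [0, 0, 0, 0, 0, 0], [0, 0, 0, 0, 0, 0]]})

```text
time: 19.47
tool_pos: [0.6074, 0.1968, 0.3704]
tool_rot: [3.141, 0.003, 3.086]
contact_force: [0.3, -0.8, -1.3]
opening: 0.048
grip_force: 34.9
```

step_hand(increments={"plan":[[0, 0, 0.01, 0, 0, 0], [0, 0, 0.01, 0, 0, 0], [0, 0, 0.008, 0, 0, 0], [0, 0, 0, 0, 0, 0]]})

```text
time: 19.8
tool_pos: [0.607, 0.1962, 0.3397]
tool_rot: [-3.141, -0.001, 3.086]
contact_force: [-0.2, 0.5, -4.0]
opening: 0.0477
grip_force: 34.9
```

```bash
python3 go.py .606 .197 .311 3.14159 0 3.087
```

```text
shift first (tool axes) [0.001  0.0008 0.0287] 0.029  then turn [-0.0008 -0.0012 -0.0014] 0.002
```

step_hand(increments={"plan":[[0.001, 0.0008, 0.008, 0, 0, 0], [0, 0, 0.008, 0, 0, 0], [0, 0, 0.006, 0, 0, 0], [0, 0, 0.003, 0, 0, 0], [0, 0, 0.0015, 0, 0, 0], [0, 0, 0, 0, 0, 0], [0, 0, 0, 0, 0, 0], [0, 0, 0, 0, 0, 0]]})

```text
time: 20.47
tool_pos: [0.6066, 0.1972, 0.3158]
tool_rot: [3.141, 0.003, 3.086]
contact_force: [1.3, -1.0, -2.7]
opening: 0.0479
grip_force: 34.9
```

```bash
python3 go.py .606 .197 .311 3.14159 0 3.087
```

```text
shift first (tool axes) [ 0.0006 -0.0002  0.0048] 0.005  then turn [ 0.0003  0.003  -0.0013] 0.003
```

step_hand(increments={"plan":[[0, 0, 0.0015, 0, 0, 0], [0, 0, 0, 0, 0, 0], [0, 0, 0, 0, 0, 0]]})

```text
time: 20.72
tool_pos: [0.6065, 0.1971, 0.314]
tool_rot: [3.142, 0.002, 3.086]
contact_force: [0.6, 0.1, -2.9]
opening: 0.048
grip_force: 34.9
```

step_hand(increments={"plan":[[0, 0, 0.0015, 0, 0, 0], [0, 0, 0, 0, 0, 0], [0, 0, 0, 0, 0, 0]]})

```text
time: 20.97
tool_pos: [0.6065, 0.1972, 0.3123]
tool_rot: [3.142, 0.002, 3.086]
contact_force: [0.7, -0.6, -2.5]
opening: 0.0477
grip_force: 34.9
```

```bash
python3 go.py .606 .197 .311 3.14159 0 3.087
```

```text
shift first (tool axes) [ 0.0005 -0.0002  0.0013] 0.001  then turn [ 0.      0.002  -0.0012] 0.002
```

step_hand(increments={"plan":[[0, 0, 0.001, 0, 0, 0], [0, 0, 0, 0, 0, 0], [0, 0, 0, 0, 0, 0]]})

```text
time: 21.22
tool_pos: [0.6065, 0.1971, 0.3113]
tool_rot: [3.142, 0.002, 3.086]
contact_force: [0.2, -0.1, -2.8]
opening: 0.0481
grip_force: 34.9
```

step_hand(increments={"plan":[[0, 0, 0.001, 0, 0, 0], [0, 0, 0, 0, 0, 0], [0, 0, 0, 0, 0, 0]]})

```text
time: 21.47
tool_pos: [0.6066, 0.1971, 0.3109]
tool_rot: [3.141, 0.003, 3.086]
contact_force: [-0.0, -1.7, 1.3]
opening: 0.0478
grip_force: 34.9
```

Floor contact at the expected height, so I release and rise.

step_hand(increments={"plan":[[0, 0, 0, 0, 0, 0], [0, 0, 0, 0, 0, 0], [0, 0, 0, 0, 0, 0], [0, 0, 0, 0, 0, 0], [0, 0, 0, 0, 0, 0], [0, 0, 0, 0, 0, 0], [0, 0, 0, 0, 0, 0], [0, 0, 0, 0, 0, 0]]}, jaw=0.09)

```text
time: 22.13
tool_pos: [0.6065, 0.1972, 0.3104]
tool_rot: [3.142, 0.002, 3.086]
contact_force: [0.8, -0.2, -0.2]
opening: 0.0896
grip_force: 0.0
```

step_hand(increments={"plan":[[0, 0, -0.01, 0, 0, 0], [0, 0, -0.025, 0, 0, 0], [0, 0, -0.03, 0, 0, 0], [0, 0, -0.03, 0, 0, 0], [0, 0, -0.03, 0, 0, 0], [0, 0, -0.02, 0, 0, 0], [0, 0, 0, 0, 0, 0], [0, 0, 0, 0, 0, 0]]})

```text
time: 22.8
tool_pos: [0.606, 0.1972, 0.4574]
tool_rot: [3.141, 0.006, 3.086]
contact_force: [0.4, 0.2, -1.2]
opening: 0.0899
grip_force: 0.0
```

```bash
python3 - <<'E'
from h import *
for n in('wrist','side','scene'):
    d=snap(n,n+'8'); 
    h=cv2.cvtColor(d['image'],cv2.COLOR_RGB2HSV);m=cv2.inRange(h,(55,60,30),(90,255,255))
    k,l,st,c=cv2.connectedComponentsWithStats(m); th=np.linspace(0,6.28,60)
    a=np.array([proj(d,(.6078+.0247*np.cos(t),.197+.0247*np.sin(t),.182)) for t in th])
    print(n,[st[i].tolist() for i in range(1,k) if st[i][4]>60],a.min(0).round(),a.max(0).round())
for n in('side','scene'):
    a=load(n+'0')['image'].astype(int);b=load(n+'8')['image'].astype(int)
    m=(abs(a-b).sum(2)>90).astype(np.uint8);k,l,st,c=cv2.connectedComponentsWithStats(m);print(n,[st[i].tolist() for i in range(1,k) if st[i][4]>40])
E
```

```text
wrist [[252, 170, 61, 132, 6588]] [252. 181.] [317. 243.]
side [[321, 112, 26, 18, 320], [296, 141, 39, 24, 771], [197, 199, 42, 30, 707]] [294. 141.] [313. 148.]
scene [[297, 8, 12, 11, 94], [78, 92, 20, 20, 268], [308, 196, 36, 30, 438], [259, 237, 34, 37, 690]] [275. 235.] [293. 252.]
side [[290, 0, 32, 28, 789], [292, 33, 27, 7, 141], [290, 44, 35, 29, 716], [296, 76, 32, 40, 489], [244, 115, 18, 55, 845], [294, 142, 20, 43, 654], [69, 170, 22, 44, 620], [201, 182, 94, 39, 901], [7, 186, 58, 39, 1488], [0, 197, 7, 8, 44], [185, 209, 22, 17, 134], [180, 214, 7, 19, 59], [0, 239, 27, 37, 669], [88, 263, 9, 12, 46], [28, 276, 45, 14, 313], [165, 322, 10, 7, 50], [167, 364, 18, 27, 162], [158, 369, 14, 26, 161]]
scene [[337, 0, 11, 13, 77], [373, 0, 19, 37, 231], [396, 0, 10, 35, 57], [432, 0, 31, 26, 518], [445, 0, 115, 211, 9341], [337, 11, 20, 51, 401], [414, 18, 15, 22, 78], [533, 24, 9, 9, 44], [273, 35, 55, 74, 458], [408, 39, 26, 11, 67], [343, 51, 28, 31, 444], [364, 50, 80, 77, 1989], [291, 54, 18, 26, 105], [380, 55, 49, 22, 316], [246, 63, 105, 234, 7119], [312, 69, 7, 19, 77], [311, 80, 11, 21, 41], [250, 103, 17, 21, 137], [359, 110, 47, 43, 779], [245, 140, 11, 9, 56], [321, 208, 15, 6, 43], [370, 274, 31, 39, 739]]
```

```bash
python3 -c "
from cell import robot, optics, observe
print(robot.hand_in())"
```

```text
the job is handed in; nothing more can be done
None
```

I scanned the starch bin's label, stood the scanner back in its dock and set the loose can in that bin's front place, then handed in at about 23 s; final camera checks looked right, but no verdict was returned.

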